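# Unlatch the cleaner's sprung cover and load the tube clamp from its peg

## Task

Load the pylon tube clamp into the ultrasonic cleaner. First slide the black thumb latch on the cleaner's front deck sideways, towards the cleaner's left side as you face it, so that the cover springs open; then lift the tube clamp (the ring with the screw lug) up over the upturned end of its peg, lower it into the basin without dropping it and let go. Leave the cover open, the plain spacer ring on its own peg and the other things where they are.

Things in the scene. Friction and masses are not known exactly. Their poses are not given: they have to be found in the camera images.
- cleaner: ultrasonic cleaner, fixed white box 210 (x) x 180 (y) x 70 mm. Origin: centre of its underside; x points to its back (hinge side), y to its left as the robot faces its front, z up. From the front: a 65 mm deep flat deck (top 70 mm up) with the latch; behind it the cover, flat over the basin when closed (front edge 40 mm in front of the origin, top about 80 mm up).
- basin (a point): centre of the basin's floor, 27.5 mm behind the cleaner's origin and 20 mm above its underside; axes as the cleaner's. The basin is 115 (x) x 150 (y) mm inside, 50 mm deep, open at the top when the cover is up.
- cover (a joint): angle of the cover (136 x 172 mm, 9 mm thick): 0 closed; once unlatched a light spring swings it up and back to its stop at about 1.85 rad (leaning back past upright) within about 2 s and keeps it there. Its hinge lies along the back, 97 mm behind the cleaner's origin, 70 mm up.
- cover_edge (a point): point on the top of the cover's front edge, 60 mm to the right (-y) of its middle; moves with the cover.
- thumb (a point): centre of the top face of the latch's thumb piece: an upright black ridge 12 (y) x 16 (x) x 17 mm tall on a slide block 34 (x) x 18 (y) mm. At rest 75 mm in front of the cleaner's origin, on its middle line, top 98 mm above the bench, 35 mm in front of the cover's edge; the latch's tongue reaches back over a small tab on the cover.
- latch (a joint): travel of the latch in m: 0 latched, grows towards the cleaner's +y (left), stop at 0.020. The cover is free from about 0.015 on. A spring pushes the latch back (0.7 N at rest, about 3 N at the stop); once the cover is up the latch may return.
- tube_clamp: pylon tube clamp, loose, about 0.12 kg, aluminium: ring of 42 mm outside diameter, 31 mm bore, 24 mm long, with a split lug and cap screw (20 x 24 mm) on its underside, reaching 34 mm from the centre. Origin: centre of the bore; x along the bore, z away from the lug (up as it hangs). It hangs on its stand's peg by the top of its bore, its x along the stand's x.
- clamp_stand: fixed stand of the tube clamp; origin under the post (16 mm thick, 118 mm tall); foot 85 x 80 x 10 mm. Peg, 8 mm thick: from the post along the stand's -x, axis 110 mm up, 66 mm straight, then turned up; its end, 74 mm from the post, tops out 16 mm above that axis. To pass it raise the clamp 12 to 23 mm from where it hangs, then move along the stand's -x.
- clamp_peg (a point): point on the axis of the straight part of the clamp's peg, 36 mm from the post, 110 mm up; the clamp hangs about here.
- spacer_ring: plain aluminium ring, 42 mm outside, 31 mm bore, 12 mm long, no lug: hangs on the other stand and stays there. Origin: centre of the bore.
- spacer_stand: fixed stand, same shape and frame as clamp_stand, that carries the spacer ring.
- screwdriver: bystander, screwdriver 205 mm long, 27 mm thick, lying in front; origin under its middle.
- foam_scrap: bystander, flat foam piece 50 x 101 x 8 mm lying in front; origin under its middle.
- bolt_0: bystander, hex bolt 36 mm long, 13 mm high, lying at the back; origin under its middle.
- thread_spool: bystander, spool of 42 mm diameter, 50 mm tall, standing at the back; origin under its middle.

How it is judged (in metres and radians):
On the way, in this order (a step that is already met when the one before it is completed fails the run):
1. the cover has sprung open (more than 1.4 rad) (value of joint cover above 1.4 rad), for 0.1 s.
2. the tube clamp is off its peg (its centre more than 80 mm from the peg's middle) and held by the fingers (distance between tube_clamp and clamp_peg above 0.08 m and contact force between the fingers and tube_clamp above 0.5 N), for 0.1 s.
3. the tube clamp is down in the basin, its centre within 50 mm of the basin's floor, while still held by the fingers (x of tube_clamp in the frame of basin between -0.055 and 0.055 m and y of tube_clamp in the frame of basin between -0.072 and 0.072 m and z of tube_clamp in the frame of basin below 0.05 m and contact force between the fingers and tube_clamp above 0.5 N), for 0.05 s.
At the end, for the whole second after the job is handed in: Cover open over 1.4 rad; tube clamp released and still (under 20 mm/s) in the basin, its centre within 42 mm of the floor and 55 mm (x), 72 mm (y) of the basin middle; spacer ring still on its peg (over 80 mm high, within 130 mm of its stand origin) (value of joint cover above 1.4 rad and x of tube_clamp in the frame of basin between -0.055 and 0.055 m and y of tube_clamp in the frame of basin between -0.072 and 0.072 m and z of tube_clamp in the frame of basin below 0.042 m and linear speed of tube_clamp below 0.02 m/s and distance between spacer_ring and spacer_stand below 0.13 m and height (world z) of spacer_ring above 0.08 m); the robot touches nothing.
It fails at once if the spacer ring is taken or knocked off its peg (height (world z) of spacer_ring below 0.07 m).
It fails at once if the tube clamp is dropped on the bench (height (world z) of tube_clamp below 0.04 m and horizontal distance between tube_clamp and basin above 0.11 m).
It fails at once if a bystander is shifted by more than 40 mm (distance of any of screwdriver, foam_scrap, bolt_0, thread_spool from where it was at the start of the episode above 0.04 m).
It also fails if it takes over 61 s, if anything falls off the work surface, if the arm or the gripper's body presses on something with over 40 N, if the wrist force passes 120 N, or if a joint passes its speed limit or range.

## Robot

A 6-joint arm with a two-finger parallel gripper is mounted at the origin on a cart in front of the work surface, level with it; the furniture and walls round the work are solid. World frame = base frame: x ahead of the robot, y to its left, z up, the work surface at z = 0. Lengths are in mm, angles in rad, forces in N, time in s.
With the tool pointing down it reaches from about 325 to 900 mm from the base axis. Payload 3.5 kg.
Tool frame: the origin (TCP) lies at the very end of the fingers, on their centre line; the grasp point (between the pads) lies bot.tcp_to_grasp behind it (bot.tcp_to_grasp is the distance from the TCP to the grasp point, in mm); z points along the fingers, y is the line along which they close (so a half turn about z gives the same grasp; the last joint's range is limited). The gripper opens to 85 mm and grips with 20 to 120 N. Pads are 22 mm wide; open, the fingers measure 114 mm over their backs; the gripper's body (76 mm by 85 mm) begins 54 mm behind the grasp point. The pads swing forward as they close: fully open they stand 13 mm farther back than shut.
Start: joints at [1.089, 0.276, -0.026, 1.268, 0, 1.467], TCP at [231.135, 580.688, 231.313] pointing down, gripper open.
Joint ranges: [-3.12, 3.12], [-0.85, 1.88], [-1.08, 1.24], [-1.95, 2.15], [-1.57, 1.53], [-3.14, 3.14]. Speed limits (rad/s): [2.57, 2.57, 3.14, 3.14, 3.14, 3.14].

## Interface

Orientations are given as a unit quaternion [x, y, z, w].
In Python, from cell import get_state, cams, bot gives the robot as it stands.
- The arm moves only by the tool servo_tool, never from a script. Its arguments are lists of equal length, an entry for each row: "slide": the shift along the tool's x, y, z scaled (see below), a list of three; "twist": the turn about the tool's z scaled (see below); "jaw": the opening, from -1 (shut) to 1 (fully open). A call has exactly 5 rows; each row is the pose to reach, as a shift and turn from the pose commanded when the call began, along the tool's axes at that moment; what a row does not reach only later rows make up. The controller multiplies each number of a shift by 500 mm and each number of a turn by pi/2 rad. A row lasts 1/8 s, in which the tool goes at most 62.5 mm and 10.7 degrees, less where a joint would pass 70% of its speed; a pose out of reach is approached as far as the arm can. A call with a number of a shift or a turn outside -1 to 1 is refused whole. A call with a gripper value outside its range is refused whole. The fingers move at their own pace and stop on an object; "grip_force" is the grip in N (left out, the last holds). Time passes only in rows, so rows that repeat a pose let the fingers close, or fill a call up. It gives the time, the measured TCP pose, the force, the opening and the grip force at its end, in the units of the state.
- get_state(): the state, without advancing time (a new reading comes with each control period).
- cams.camera(name): name is "scene" or "side" or "wrist"; returns a dict with "image" (480x640x3 uint8, red, green, blue), "camera_matrix" (3x3 intrinsics, pixels), "k1" (the pictures are not rectified: a ray, as slopes to the right and down, at radius r is drawn at 1 + k1 r^2 times it, then the intrinsics apply), "origin" and "orientation" of the camera in the world. Camera axes: x right, y down, z forward; pixel columns grow to the right and rows downward; lengths in mm; the calibration is good to about 2 mm. A picture is of the moment at which its call begins. There is no depth.
- bot.sign_off(): hands the job in; it is judged then, once.
The state is a dict: "clock": time; "joints": joint angles; "joint_velocities": joint speeds; "joint_efforts": joint torques, N m; "tool_pos": TCP position; "ee_rot": TCP orientation; "wrist_force": force on the tool from outside, world axes, zero at the start; "moment": the same for the moment, N m; "finger_gap": finger opening in mm; "gripper_force": force on a finger pad.
Only numpy, scipy, OpenCV 4.12 (cv2) and the standard library are available. Lean on these libraries where they do the work, as an engineer would, in place of code of your own. Each camera call takes 0.05 s, during which the arm holds its last target. There are 200 camera calls.

## Working session

There is one attempt and no reset: what is moved stays moved. The work goes in short steps, Python scripts to look and compute and a tool call to move; the robot and the scene stay as the last step left them, time stands still between calls to the robot, and variables do not carry over. Pictures are saved under pics/ and viewed, at most 11 in all, crops included, and the job is handed in when it is done.

Besides the shell and the picture viewer there is one more tool, called in YAML: its name, and indented under it one key for each argument. servo_tool: Moves the arm, as the interface text tells. Its arguments: {"type":"object","properties":{"slide":{"type":"array"},"twist":{"type":"array"},"jaw":{"type":"array"},"grip_force":{"type":"number"}},"required":["slide","twist","jaw"]}

```bash
ls; mkdir -p pics; python3 - <<'E'
from cell import get_state,cams,bot
import cv2,numpy as np,pickle
print(get_state(), bot.tcp_to_grasp)
d={}
for n in ("scene","side","wrist"):
    c=cams.camera(n); d[n]=c; cv2.imwrite(f"pics/{n}0.png",c["image"][:,:,::-1])
    print(n,np.array(c["camera_matrix"]).tolist(),c["k1"],c["origin"],c["orientation"])
pickle.dump(d,open("d0.pkl","wb"))
E
```

```text
pics
{'clock': 0.0, 'joints': array([ 1.08859028e+00,  2.77125018e-01, -2.78944241e-02,  1.26799886e+00,
        3.39140750e-05,  1.46743336e+00]), 'joint_velocities': array([ 0.00062548,  0.00206429,  0.00060057, -0.00016075, -0.00200957,
        0.0007826 ]), 'joint_efforts': array([ 1.36338394e-04, -4.45512593e+01,  2.95198900e+01,  1.63619482e-02,
       -8.80231005e-05,  1.41526620e-06]), 'tool_pos': array([230.76746664, 579.99499942, 230.15827681]), 'ee_rot': array([ 1.88290713e-01,  9.82112709e-01, -1.05881353e-03, -3.36887717e-04]), 'wrist_force': array([-0.20820528,  0.1535506 , -0.02594636]), 'moment': array([ 0.03233552, -0.02112729, -0.04365174]), 'gripper_force': 0.0, 'finger_gap': 85.19095168529223} 18.700000000000003
scene [[447.43691292018735, 0.0, 321.59677478429006], [0.0, 447.43691292018735, 238.75892066330033], [0.0, 0.0, 1.0]] 0.010465178114220989 [  57.13000914 -389.83794161  866.86067369] [ 0.85079231 -0.40499408  0.14218387 -0.30317651]
side [[458.20255556777045, 0.0, 324.498935215176], [0.0, 458.20255556777045, 241.83338507864062], [0.0, 0.0, 1.0]] -0.11457428198460065 [432.02719431 821.08077397 458.02355161] [-0.05109362  0.83156261 -0.5523271   0.02877239]
wrist [[333.07003342366846, 0.0, 319.9364525516786], [0.0, 333.07003342366846, 237.12501680883932], [0.0, 0.0, 1.0]] -0.05453285753127348 [161.42494513 608.57800246 373.06696376] [0.81856849 0.55475307 0.08267529 0.12393329]
```

View pics/scene0.png

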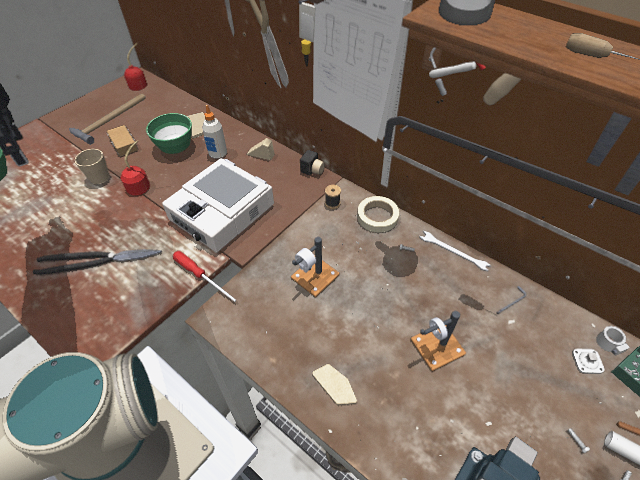

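View pics/side0.png

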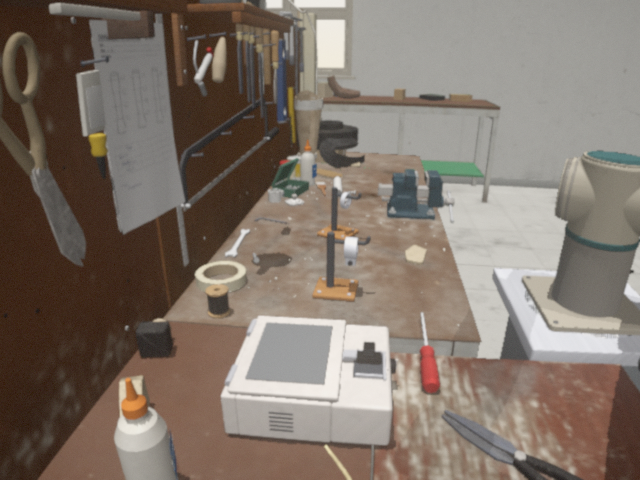

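The scene picture shows the cleaner at about (218,205), stands at (316,270) and (440,340), and the latch near (192,209). In the side picture the stands are at (333,265) and (336,210), and the latch is at (370,358). I'll enlarge these in one composite.

```bash
python3 - <<'E'
import cv2,numpy as np
s=cv2.imread("pics/scene0.png"); t=cv2.imread("pics/side0.png")
def cr(i,x,y,w,h,f): return cv2.resize(i[y:y+h,x:x+w],None,fx=f,fy=f,interpolation=cv2.INTER_CUBIC)
a=np.hstack([cr(s,285,230,66,70,4),cr(s,405,305,66,70,4),cr(t,305,228,66,75,4)[:280]])
b=np.hstack([cr(s,155,155,132,80,3),cr(t,220,305,132*1,80,3)])
b2=np.hstack([b[:, :396],cr(t,305,170,66,60,4)[:240],cr(t,340,330,33,60,4)])
m=np.zeros((530,800,3),np.uint8); m[:280,:a.shape[1]]=a[:, :800]; w=min(800,b2.shape[1]); m[285:525,:w]=b2[:,:w]
cv2.imwrite("pics/comp0.png",m)
E
```

```text
(no output)
```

View pics/comp0.png

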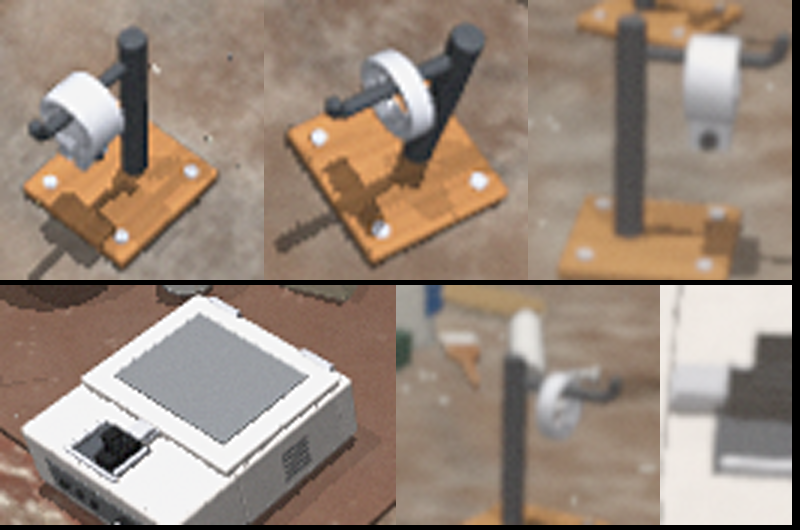

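View pics/wrist0.png

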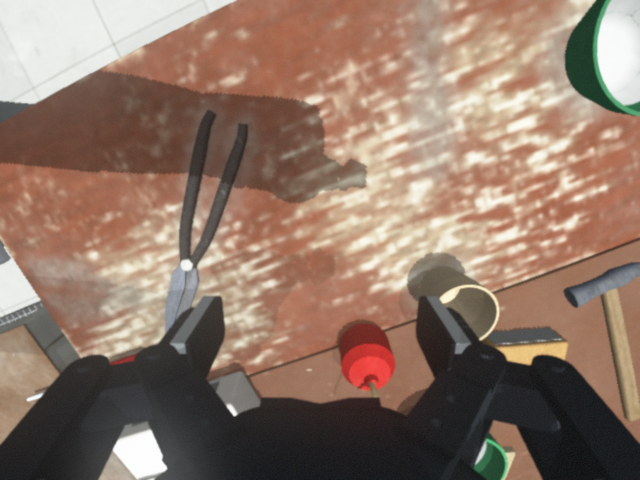

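The clamp, with its lug, hangs on the nearer stand at scene (316,270). The plain ring is on the far stand. The cleaner's hinge is on the upper-right side in the scene picture, so its left is image upper-left. The wrist view shows none of these parts. Next I'll measure.

```bash
cat > h.py <<'E'
import numpy as np,cv2,pickle
from scipy.spatial.transform import Rotation as R
def rays(c,px):
    u=cv2.undistortPoints(np.array(px,float).reshape(-1,1,2),np.array(c["camera_matrix"]),np.array([c["k1"],0,0,0.])).reshape(-1,2)
    # model: drawn = ray*(1+k1 r^2) -> same as opencv
    d=np.c_[u,np.ones(len(u))]; return R.from_quat(c["orientation"]).apply(d)
def plane(c,px,z):
    d=rays(c,px); o=np.array(c["origin"]); return o+d*((z-o[2])/d[:,2])[:,None]
def proj(c,P):
    p=R.from_quat(c["orientation"]).inv().apply(np.atleast_2d(P)-np.array(c["origin"]))
    return cv2.projectPoints(p,np.zeros(3),np.zeros(3),np.array(c["camera_matrix"]),np.array([c["k1"],0,0,0.]))[0].reshape(-1,2)
def tri(c1,p1,c2,p2):
    a=rays(c1,[p1])[0];b=rays(c2,[p2])[0];o1=np.array(c1["origin"]);o2=np.array(c2["origin"])
    s=np.linalg.lstsq(np.c_[a,-b],o2-o1,rcond=None)[0];A=o1+a*s[0];B=o2+b*s[1];return (A+B)/2,np.linalg.norm(A-B)
E
python3 - <<'E'
from h import *
np.set_printoptions(precision=1,suppress=True)
d=pickle.load(open("d0.pkl","rb"));s=d["scene"];t=d["side"]
for c,n,boxes in ((s,"scene",[(285,255,60,45),(405,325,66,50)]),(t,"side",[(305,278,60,25),(315,225,45,15)])):
    hsv=cv2.cvtColor(c["image"],cv2.COLOR_RGB2HSV)
    for x,y,w,h in boxes:
        m=cv2.inRange(hsv[y:y+h,x:x+w],(8,120,90),(20,255,255))
        m=cv2.morphologyEx(m,cv2.MORPH_CLOSE,np.ones((7,7)))
        k=max(cv2.findContours(m,cv2.RETR_EXTERNAL,cv2.CHAIN_APPROX_NONE)[0],key=cv2.contourArea)
        P=plane(c,k.reshape(-1,2)+[x,y],10)[:,:2].astype(np.float32)
        r=cv2.minAreaRect(P); print(n,np.array(r[0]),np.array(r[1]),r[2])
cov=[(182.3,186),(230,217.7),(272.7,186.7),(220.7,159)]
P=plane(s,cov,79); print(P,[np.linalg.norm(P[i]-P[i-1]) for i in range(4)],P.mean(0))
print("deckFL",plane(s,[(162.3,201.7)],70))
cs=[(260,317),(348,319),(337,392),(234,392)]
P=plane(t,cs,79);print(P,P.mean(0),[np.linalg.norm(P[i]-P[i-1]) for i in range(4)])
print("post",plane(s,[(285+132/4,230+38/4),(405+466/4-264/4,305+40/4)],118))
print("thumb",tri(s,(190.5,208),t,(370,345)))
E
```

```text
scene [499.4  -5. ] [84.6 89.7] 87.0087890625
scene [ 526.3 -312.7] [79.1 84.4] 64.86741638183594
side [502.3   3.8] [103.8  81.3] 89.95906066894531
side [ 533.9 -311.6] [116.5  95.5] 50.02750778198242
[[464.6 396.9  79. ]
 [465.9 225.7  79. ]
 [605.6 218.7  79. ]
 [595.4 397.8  79. ]] [np.float64(130.802977365492), np.float64(171.1892821744872), np.float64(139.907219435461), np.float64(179.3609053755282)] [532.8 309.8  79. ]
deckFL [[402.3 400.9  70. ]]
[[597.3 236.1  79. ]
 [462.8 223.7  79. ]
 [464.4 388.9  79. ]
 [587.6 405.9  79. ]] [528.  313.6  79. ] [np.float64(170.069218144363), np.float64(135.02166542033456), np.float64(165.20408520365157), np.float64(124.38051230575378)]
post [[ 521.3    1.7  118. ]
 [ 543.  -317.1  118. ]]
thumb (array([424.5, 309.5,  93.5]), np.float64(6.716347315553937))
```

Measurements so far:
- The cleaner's yaw is about 0, with its origin near (504, 310).
- The thumb is near (429, 310, 98).
- The clamp stand's post is near (521, 2).

All of these agree with the given sizes. I'll move to the latch with the jaw shut.

servo_tool:
  slide:
    - [-0.597,-0.429,0.06]
    - [-0.597,-0.429,0.06]
    - [-0.597,-0.429,0.06]
    - [-0.597,-0.429,0.06]
    - [-0.597,-0.429,0.06]
  twist: [-0.08,-0.16,-0.241,-0.241,-0.241]
  jaw: [-1,-1,-1,-1,-1]

```text
clock: 0.78
tool_pos: [399.5, 316.5, 205.6]
ee_rot: [-0.0, 1.0, 0.0, 0.0]
wrist_force: [0.5, -0.2, 0.3]
finger_gap: -0.1
gripper_force: 0.0
```

servo_tool:
  slide:
    - [-0.059,-0.103,0.0]
    - [-0.059,-0.103,0.0]
    - [-0.059,-0.103,0.0]
    - [-0.059,-0.103,0.0]
    - [-0.059,-0.103,0.0]
  twist: [0,0,0,0,0]
  jaw: [-1,-1,-1,-1,-1]

```text
clock: 1.4
tool_pos: [427.7, 267.9, 205.8]
ee_rot: [-0.001, 1.0, 0.0, -0.0]
wrist_force: [-0.3, 1.4, -0.5]
finger_gap: 0.1
gripper_force: 0.0
```

```bash
python3 - <<'E'
from h import *
from cell import cams,get_state
np.set_printoptions(precision=1,suppress=True)
c=cams.camera("wrist");pickle.dump(c,open("w1.pkl","wb"));print(get_state()["tool_pos"],c["origin"])
I=c["image"][:,:,::-1].copy()
cv2.imwrite("pics/w1.png",I)
print(proj(c,[(429.5,310,98),(464.5,310,79),(399.5,400,70),(399.5,220,70),(485,2,110)]))
d=pickle.load(open("d0.pkl","rb"));s=d["scene"]
print("pegend",plane(s,[(294.5,262)],122))
E
```

```text
[427.8 267.8 205.9] [352.9 268.  348.7]
[[373.  236.3]
 [367.7 268.3]
 [474.6 193.2]
 [262.8 192.5]
 [  6.4 302.7]]
pegend [[442.3  -0.7 122. ]]
```

View pics/w1.png

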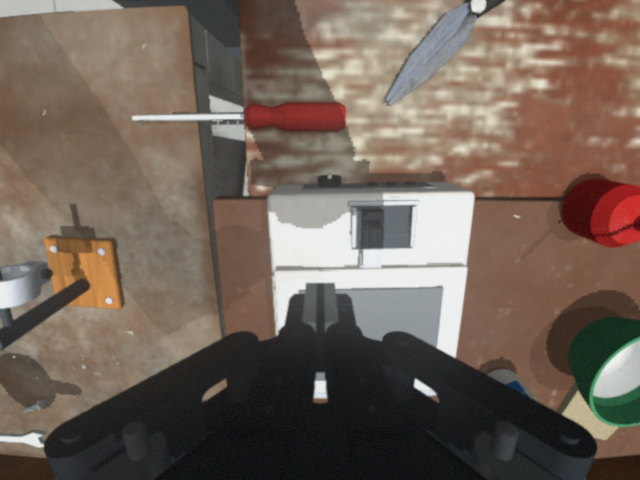

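The wrist view shows the latch recess at (352–416, 203–248), with the tongue near (366,258). The cover's front edge is on row 267, from column 274 to 467. That puts the cleaner's middle line at y≈312 and confirms its yaw is about 0. I'll descend beside the thumb.

servo_tool:
  slide:
    - [-0.003,0,0.08]
    - [-0.003,0,0.16]
    - [-0.003,0,0.22]
    - [-0.003,0,0.238]
    - [-0.003,0,0.238]
  twist: [0,0,0,0,0]
  jaw: [-1,-1,-1,-1,-1]

```text
clock: 2.08
tool_pos: [429.6, 267.1, 86.9]
ee_rot: [-0.0, 1.0, -0.0, -0.0]
wrist_force: [0.4, -0.5, -0.4]
finger_gap: 0.4
gripper_force: 0.0
```

servo_tool:
  slide:
    - [0,0.02,0]
    - [0,0.035,0]
    - [0,0.05,0]
    - [0,0.06,0]
    - [0,0.06,0]
  twist: [0,0,0,0,0]
  jaw: [-1,-1,-1,-1,-1]

```text
clock: 2.7
tool_pos: [430.3, 297.2, 87.3]
ee_rot: [-0.0, 1.0, 0.0, 0.0]
wrist_force: [1.4, -0.6, 1.0]
finger_gap: -0.4
gripper_force: 0.4
```

servo_tool:
  slide:
    - [0,0.006,0]
    - [0,0.012,0]
    - [0,0.018,0]
    - [0,0.024,0]
    - [0,0.024,0]
  twist: [0,0,0,0,0]
  jaw: [-1,-1,-1,-1,-1]

```text
clock: 3.32
tool_pos: [430.0, 309.1, 87.0]
ee_rot: [-0.0, 1.0, 0.0, 0.0]
wrist_force: [0.1, -1.4, 3.9]
finger_gap: -0.1
gripper_force: 1.8
```

```bash
python3 - <<'E'
from h import *
from cell import cams,get_state
c=cams.camera("side");w=cams.camera("wrist");print(get_state()["wrist_force"])
a=cv2.resize(c["image"][290:450,200:420],None,fx=2,fy=2);b=cv2.resize(w["image"][130:290,230:480],None,fx=1.4,fy=2)
cv2.imwrite("pics/p2.png",np.hstack([a,b])[:,:,::-1])
E
```

```text
[ 0.80173463 -2.03779429  3.87280102]
```

View pics/p2.png

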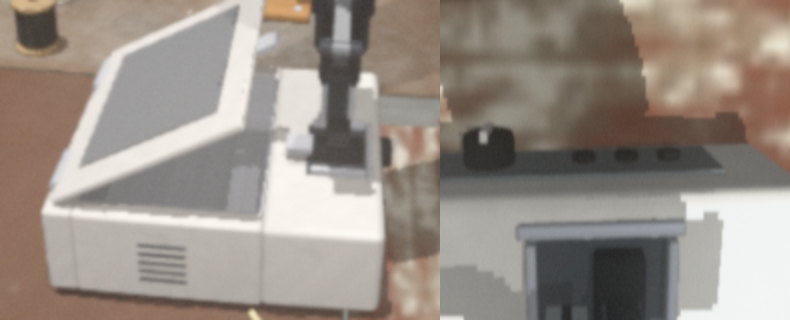

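The cover is springing up, already well past 0.4 rad and clear of the latch tongue. I'll back off and rise.

servo_tool:
  slide:
    - [0,-0.01,0]
    - [0,-0.03,-0.02]
    - [0,-0.03,-0.12]
    - [0,-0.03,-0.23]
    - [0,-0.03,-0.3]
  twist: [0,0,0,0,0]
  jaw: [-1,-1,-1,-1,-1]

```text
clock: 4.05
tool_pos: [430.5, 294.0, 240.1]
ee_rot: [0.0, 1.0, 0.001, 0.001]
wrist_force: [0.5, 0.1, 0.2]
finger_gap: 0.2
gripper_force: 0.0
```

servo_tool:
  slide:
    - [0,-0.12,0]
    - [-0.02,-0.24,0]
    - [-0.05,-0.36,0]
    - [-0.07,-0.48,0]
    - [-0.08,-0.588,0]
  twist: [0,0,0,0,0]
  jaw: [0.6,0.6,0.6,0.6,0.6]

```text
clock: 4.68
tool_pos: [469.7, -2.3, 237.2]
ee_rot: [0.0, 1.0, 0.001, 0.001]
wrist_force: [1.1, -0.3, -0.3]
finger_gap: 68.1
gripper_force: 0.0
```

```bash
python3 - <<'E'
from h import *
from cell import cams,get_state
np.set_printoptions(precision=1,suppress=True)
c=cams.camera("side");w=cams.camera("wrist");st=get_state();print(st["tool_pos"],st["clock"],st["finger_gap"],w["origin"])
pickle.dump((c,w),open("d3.pkl","wb"))
print(proj(w,[(521,2,118),(445,0,126),(485,2,119.5),(485,23,98.5),(485,-19,98.5)]))
a=cv2.resize(c["image"][200:450,200:420],None,fx=1.2,fy=1.2);b=w["image"][100:480,80:560]
m=np.zeros((380,480+264,3),np.uint8);m[:,:480]=b;m[:300,480:]=a
cv2.imwrite("pics/p3.png",m[:,:,::-1])
E
```

```text
[470.1  -4.5 237.2] 4.775 68.41498947491446 [395.4  -6.3 379.9]
[[331.8 286.1]
 [329.9 201. ]
 [332.  247.3]
 [355.  239.4]
 [307.6 239.7]]
```

View pics/p3.png

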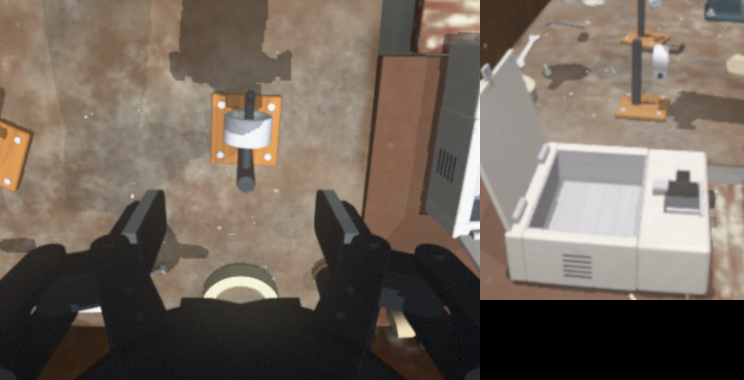

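The cover is fully open in the side crop. The wrist view shows the clamp ring at columns 304–352, rows 207–247, the post top near (325,283) and the peg tip near (331,193). Now that the arm has settled, I'll measure again.

```bash
python3 - <<'E'
from h import *
from cell import cams,get_state
np.set_printoptions(precision=1,suppress=True)
w=cams.camera("wrist");st=get_state();print(st["tool_pos"],w["origin"],R.from_quat(w["orientation"]).as_matrix())
pickle.dump(w,open("w4.pkl","wb"))
I=w["image"];hsv=cv2.cvtColor(I,cv2.COLOR_RGB2HSV)
x,y,ww,h=280,185,95,115
s=hsv[y:y+h,x:x+ww]
o=cv2.morphologyEx(cv2.inRange(s,(8,110,60),(20,255,255)),cv2.MORPH_CLOSE,np.ones((5,5)))
k=max(cv2.findContours(o,cv2.RETR_EXTERNAL,cv2.CHAIN_APPROX_NONE)[0],key=cv2.contourArea)
P=plane(w,cv2.convexHull(k).reshape(-1,2)+[x,y],10)[:,:2].astype(np.float32);print("foot",cv2.minAreaRect(P))
m=cv2.inRange(s,(0,0,110),(180,45,255)); n,l,stt,cen=cv2.connectedComponentsWithStats(m)
i=1+np.argmax(stt[1:,4]);print("ring px",stt[i]+[x,y,0,0,0])
cv2.imwrite("pics/p4.png",cv2.resize(I[185:300,280:375],None,fx=5,fy=5,interpolation=cv2.INTER_CUBIC)[:,:,::-1])
E
```

```text
[469.6  -2.3 237. ] [395.1  -3.6 379.9] [[ 0.   1.   0.3]
 [ 1.  -0.  -0. ]
 [-0.   0.3 -1. ]]
foot ((500.3536376953125, -24.073822021484375), (36.22170639038086, 84.11138153076172), 86.75715637207031)
ring px [ 300  209   48   42 1577]
```

View pics/p4.png

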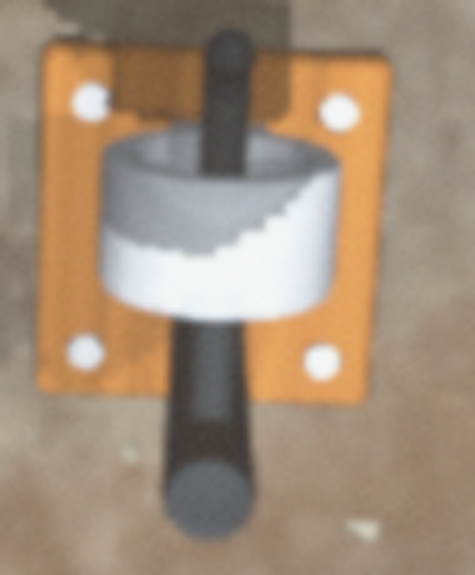

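The close crop shows the peg tip at (231,48), the post top at (209,495), the ring's near top rim at (222,180), its far top rim at (220,318), and the foot corners. I'll turn these into points.

```bash
python3 - <<'E'
from h import *
np.set_printoptions(precision=1,suppress=True)
w=pickle.load(open("w4.pkl","rb"))
f=lambda p:[(280+u/5-.4,185+v/5-.4) for u,v in p]
F=plane(w,f([(45,43),(390,52),(365,402),(38,390)]),10);print("foot",F,F.mean(0))
print("post",plane(w,f([(209,495)]),118),"tip",plane(w,f([(231,48)]),126))
print("ringtop",plane(w,f([(222,180),(220,318)]),119.5))
print("ringsides near/far",plane(w,f([(103,150),(340,165),(101,275),(335,285)]),98.5))
E
```

```text
foot [[457.8 -39.2  10. ]
 [460.5  38.   10. ]
 [544.7  34.1  10. ]
 [541.  -43.9  10. ]] [501.   -2.7  10. ]
post [[518.   -3.4 118. ]] tip [[439.2   0.5 126. ]]
ringtop [[461.7  -0.9 119.5]
 [485.3  -1.3 119.5]]
ringsides near/far [[461.6 -21.3  98.5]
 [464.6  19.8  98.5]
 [484.3 -22.2  98.5]
 [486.5  19.3  98.5]]
```

The stand's yaw is about -3° and the ring's centre is near (474, -1, 98.5), with its size matching the given one. I'll descend around the ring and grip it.

servo_tool:
  slide:
    - [-0.009,0.0025,0.08]
    - [-0.009,0.0025,0.16]
    - [-0.009,0.0025,0.24]
    - [-0.009,0.0025,0.3]
    - [-0.009,0.0025,0.32]
  twist: [0.033,0.033,0.033,0.033,0.033]
  jaw: [0.6,0.6,0.6,0.6,0.6]

```text
clock: 5.45
tool_pos: [472.1, 2.7, 75.1]
ee_rot: [0.025, 1.0, 0.001, -0.002]
wrist_force: [0.2, 0.1, 0.6]
finger_gap: 68.2
gripper_force: 0.0
```

servo_tool:
  slide:
    - [0,0,0]
    - [0,0,0]
    - [0,0,0]
    - [0,0,0]
    - [0,0,0]
  twist: [0,0,0,0,0]
  jaw: [0.2,0.1,-0.1,-0.3,-0.3]
  grip_force: 40

```text
clock: 6.08
tool_pos: [475.8, 1.1, 78.6]
ee_rot: [0.026, 1.0, 0.0, 0.002]
wrist_force: [-1.0, 0.8, 6.8]
finger_gap: 41.3
gripper_force: 40.2
```

servo_tool:
  slide:
    - [0,0,-0.01]
    - [0,0,-0.02]
    - [0,0,-0.03]
    - [0,0,-0.034]
    - [0,0,-0.034]
  twist: [0,0,0,0,0]
  jaw: [-0.3,-0.3,-0.3,-0.3,-0.3]

```text
clock: 6.7
tool_pos: [474.5, 1.0, 94.0]
ee_rot: [0.026, 1.0, -0.0, 0.0]
wrist_force: [-0.4, -0.5, -1.9]
finger_gap: 41.3
gripper_force: 40.5
```

```bash
python3 - <<'E'
from h import *
from cell import cams,get_state
np.set_printoptions(precision=1,suppress=True)
c=cams.camera("side");w=cams.camera("wrist");st=get_state();print(st["tool_pos"],st["wrist_force"],st["finger_gap"])
a=cv2.resize(c["image"][215:305,300:380],None,fx=4.5,fy=4.5);b=w["image"][180:440,180:470]
m=np.zeros((410,660,3),np.uint8);m[:405,:360]=a;m[:260,365:655]=b
cv2.imwrite("pics/p5.png",m[:,:,::-1])
E
```

```text
[474.2   1.   93.7] [-0.5  0.  -0.5] 41.22983002198343
```

View pics/p5.png

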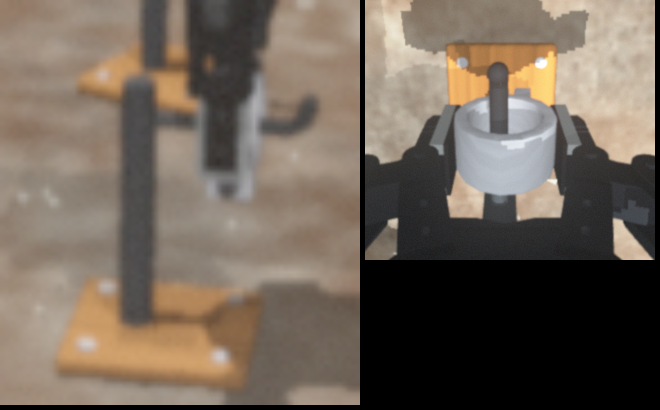

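The ring is held between the pads at about (505,145) in the right crop. The side crop shows it raised but still round the peg. I'll check how far it was raised from the side view.

```bash
python3 - <<'E'
from h import *
np.set_printoptions(precision=1,suppress=True)
t=pickle.load(open("d0.pkl","rb"))["side"]
def vp(p):
    d=rays(t,[p])[0];o=np.array(t["origin"]);return o+d*((-1-o[1])/d[1])
for p in [(305+182/4,228+150/4),(305+182/4,228+37/4),(300+232/4.5,215+198/4.5),(300+235/4.5,215+72/4.5)]: print(vp(p))
print(proj(t,[(474,8,64.5),(474,0,119.5),(474,0,110)]))
E
```

```text
[473.2  -1.   61.4]
[475.  -1. 122.]
[471.5  -1.   75.8]
[472.1  -1.  135.2]
[[349.8 266. ]
 [351.  238.7]
 [350.8 243.2]]
```

It has been raised about 14 mm. I'll add 3.5 mm and then slide off along the stand's -x.

servo_tool:
  slide:
    - [0,0,-0.007]
    - [0.02,0,-0.007]
    - [0.05,0,-0.007]
    - [0.08,0,-0.007]
    - [0.11,0,-0.007]
  twist: [0,0,0,0,0]
  jaw: [-0.3,-0.3,-0.3,-0.3,-0.3]

```text
clock: 7.42
tool_pos: [417.7, 4.0, 97.2]
ee_rot: [0.026, 1.0, 0.0, -0.0]
wrist_force: [-0.4, -0.5, -1.3]
finger_gap: 41.3
gripper_force: 40.5
```

servo_tool:
  slide:
    - [0.03,0,0]
    - [0.06,0,0]
    - [0.09,0,0]
    - [0.09,0,0]
    - [0.09,0,0]
  twist: [0,0,0,0,0]
  jaw: [-0.3,-0.3,-0.3,-0.3,-0.3]

```text
clock: 8.05
tool_pos: [375.2, 6.1, 97.7]
ee_rot: [0.026, 1.0, -0.0, 0.001]
wrist_force: [-0.1, -0.5, -1.2]
finger_gap: 41.6
gripper_force: 40.5
```

The clamp came off the peg without any contact force. I'll carry it to the basin, high enough to clear things.

servo_tool:
  slide:
    - [0,0.02,-0.08]
    - [-0.02,0.1,-0.15]
    - [-0.05,0.2,-0.2]
    - [-0.08,0.3,-0.2]
    - [-0.1,0.406,-0.2]
  twist: [0,0,0,0,0]
  jaw: [-0.3,-0.3,-0.3,-0.3,-0.3]

```text
clock: 8.68
tool_pos: [437.0, 208.5, 198.3]
ee_rot: [0.026, 1.0, 0.0, 0.001]
wrist_force: [0.7, -0.9, -1.1]
finger_gap: 41.1
gripper_force: 41.0
```

servo_tool:
  slide:
    - [-0.04,0.07,0]
    - [-0.08,0.14,0]
    - [-0.12,0.2,0]
    - [-0.16,0.226,0]
    - [-0.16,0.226,0]
  twist: [0,0,0,0,0]
  jaw: [-0.3,-0.3,-0.3,-0.3,-0.3]

```text
clock: 9.3
tool_pos: [522.6, 316.2, 196.9]
ee_rot: [0.026, 1.0, 0.0, 0.0]
wrist_force: [0.3, -0.6, -0.8]
finger_gap: 41.5
gripper_force: 41.1
```

servo_tool:
  slide:
    - [-0.017,-0.007,0]
    - [-0.017,-0.007,0.06]
    - [-0.017,-0.007,0.14]
    - [-0.017,-0.007,0.22]
    - [-0.017,-0.007,0.27]
  twist: [-0.033,-0.033,-0.033,-0.033,-0.033]
  jaw: [-0.3,-0.3,-0.3,-0.3,-0.3]

```text
clock: 9.93
tool_pos: [527.0, 309.8, 60.0]
ee_rot: [0.0, 1.0, -0.001, -0.002]
wrist_force: [-0.2, 0.4, -1.4]
finger_gap: 41.4
gripper_force: 41.1
```

```bash
python3 - <<'E'
from h import *
from cell import cams,get_state
c=cams.camera("side");w=cams.camera("wrist");st=get_state();print(st["tool_pos"],st["wrist_force"],st["finger_gap"])
a=cv2.resize(c["image"][250:450,200:420],None,fx=1.8,fy=1.8);b=w["image"][120:480,140:500]
cv2.imwrite("pics/p6.png",np.hstack([a,b])[:,:,::-1])
E
```

```text
[525.43146171 309.10881114  58.80082328] [-1.31690586 -0.73564587 -0.78444244] 41.26206281058078
```

View pics/p6.png

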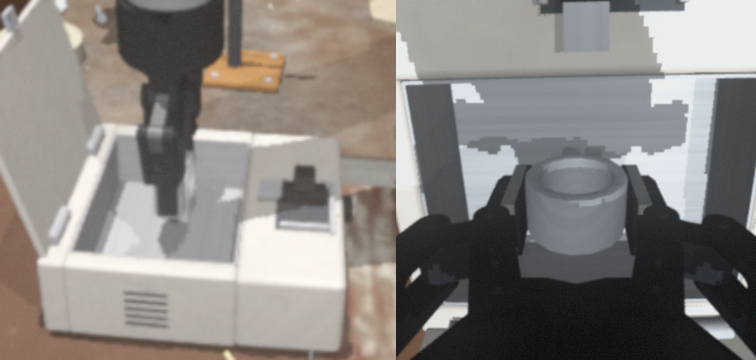

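The clamp is held inside the basin, about centred between the side walls in the wrist view at (576,200) and clear of all walls. I'll lower it gently to the floor.

servo_tool:
  slide:
    - [0,0,0.012]
    - [0,0,0.024]
    - [0,0,0.034]
    - [0,0,0.042]
    - [0,0,0.044]
  twist: [0,0,0,0,0]
  jaw: [-0.3,-0.3,-0.3,-0.3,-0.3]

```text
clock: 10.65
tool_pos: [528.9, 311.0, 40.2]
ee_rot: [0.0, 1.0, -0.0, -0.0]
wrist_force: [-1.0, -0.5, -0.8]
finger_gap: 40.9
gripper_force: 41.1
```

servo_tool:
  slide:
    - [0,0,0.002]
    - [0,0,0.002]
    - [0,0,0.002]
    - [0,0,0.002]
    - [0,0,0.002]
  twist: [0,0,0,0,0]
  jaw: [-0.3,-0.3,-0.3,-0.3,-0.3]

```text
clock: 11.28
tool_pos: [529.1, 311.1, 39.4]
ee_rot: [0.0, 1.0, 0.0, 0.0]
wrist_force: [-1.2, -0.0, -0.7]
finger_gap: 41.3
gripper_force: 41.1
```

servo_tool:
  slide:
    - [0,0,0.002]
    - [0,0,0.004]
    - [0,0,0.006]
    - [0,0,0.006]
    - [0,0,0.006]
  twist: [0,0,0,0,0]
  jaw: [-0.3,-0.3,-0.3,-0.3,-0.3]

```text
clock: 11.9
tool_pos: [529.1, 311.1, 36.4]
ee_rot: [0.0, 1.0, -0.0, -0.0]
wrist_force: [1.2, 0.2, -0.3]
finger_gap: 40.9
gripper_force: 41.1
```

servo_tool:
  slide:
    - [0,0,0.002]
    - [0,0,0.004]
    - [0,0,0.004]
    - [0,0,0.004]
    - [0,0,0.004]
  twist: [0,0,0,0,0]
  jaw: [-0.3,-0.3,-0.3,-0.3,-0.3]

```text
clock: 12.52
tool_pos: [529.3, 311.1, 34.7]
ee_rot: [0.0, 1.0, 0.0, 0.0]
wrist_force: [-0.4, -0.1, 2.0]
finger_gap: 41.0
gripper_force: 41.4
```

Force on the floor has begun at about 2 N. I'll release with a partial opening and then rise.

servo_tool:
  slide:
    - [0,0,0]
    - [0,0,0]
    - [0,0,0]
    - [0,0,0]
    - [0,0,0]
  twist: [0,0,0,0,0]
  jaw: [0.1,0.2,0.3,0.4,0.5]

```text
clock: 13.15
tool_pos: [529.0, 311.1, 34.4]
ee_rot: [0.0, 1.0, -0.0, -0.0]
wrist_force: [-0.5, 0.4, -0.8]
finger_gap: 64.0
gripper_force: 0.0
```

servo_tool:
  slide:
    - [0,0,-0.02]
    - [0,0,-0.06]
    - [0,0,-0.14]
    - [0,0,-0.24]
    - [0,0,-0.36]
  twist: [0,0,0,0,0]
  jaw: [0.5,0.5,0.5,0.5,0.5]

```text
clock: 13.78
tool_pos: [528.3, 310.7, 215.7]
ee_rot: [0.0, 1.0, -0.0, -0.001]
wrist_force: [1.4, 0.4, -0.8]
finger_gap: 64.2
gripper_force: 0.0
```

```bash
python3 - <<'E'
from h import *
from cell import cams,get_state
c=cams.camera("side");s=cams.camera("scene");st=get_state();print(st["tool_pos"],st["wrist_force"],st["finger_gap"],st["clock"])
a=cv2.resize(c["image"][150:450,180:440],None,fx=1.5,fy=1.5);b=cv2.resize(s["image"][130:380,140:480],(400,294))
m=np.zeros((450,790,3),np.uint8);m[:,:390]=a;m[:294,390:]=b
cv2.imwrite("pics/p7.png",m[:,:,::-1])
E
```

```text
[533.87731796 313.34225102 223.96340649] [ 1.16547639 -0.20199201  0.59087333] 64.43769135638985 13.875
```

View pics/p7.png

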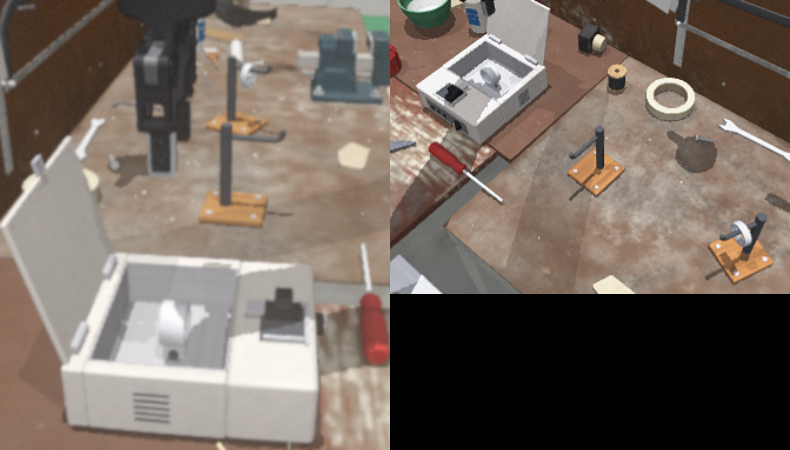

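The clamp stands on its lug in the basin at (173,330), the cover is open, and the spacer ring is on its peg at (742,233). The gripper is clear of everything. I'll let the arm settle and then hand in.

servo_tool:
  slide:
    - [0,0,0]
    - [0,0,0]
    - [0,0,0]
    - [0,0,0]
    - [0,0,0]
  twist: [0,0,0,0,0]
  jaw: [0.5,0.5,0.5,0.5,0.5]

```text
clock: 14.5
tool_pos: [528.8, 311.0, 213.8]
ee_rot: [0.0, 1.0, -0.0, -0.0]
wrist_force: [0.7, 0.7, 0.7]
finger_gap: 63.8
gripper_force: 0.0
```

```bash
python3 -c "
from cell import bot
print(bot.sign_off())"
```

```text
the job is handed in; nothing more can be done
None
```

I handed the job in at about 14.5 s (no verdict was returned): the cover is open, the tube clamp stands released in the basin, the spacer ring is still on its peg, and the arm is clear of everything.

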